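Walk the mat weight onto its parking plates

TASK

On the blue instrument mat, walk the long steel weight bar onto its two parking plates, one foot at a time: first swing its square foot round onto the square plate while the round foot stays where it stands, then swing the round foot onto the round plate while the square foot stays on its plate. Never have both feet off the mat at once, and leave the bar standing flat and at rest with each foot centred on its plate.

Things in the scene. Friction and masses are not known exactly. Their poses are not given: they have to be found in the camera images.
- round_foot (a point): Half-way up the round foot (cylinder 28 mm in diameter) of the long steel bar, rigid, about 0.5 kg: two feet 36 mm tall, centres 180 mm apart, joined by a rod 12 mm wide whose top is 24 mm above the mat. The fixed mat is 3 mm thick, so the feet span 3 to 39 mm above the table. x: along the bar to the square foot; z: up. A short bar with two round feet (90 mm apart) beside the mat is not wanted.
- square_foot (a point): Half-way up the square foot (block 28 by 28 mm, 36 mm tall, sides along and across the bar) at the long bar's other end. x: along the bar, away from the round foot; z: up. At the start it stands roughly between the two plates.
- square_plate: Square dark-steel parking plate, 46 by 46 mm, flush in the mat; origin at its centre on the mat's surface, sides along x and y. It lies about 180 mm from where the round foot starts and 180 mm from the round plate.
- round_plate: Round dark-steel parking plate, 48 mm in diameter, flush in the mat; origin at its centre on the mat's surface. The round foot's start and the two plates form an equal-sided triangle (180 mm); which plate lies left or right varies.
Not all that is in view belongs to the job. Leave any green or orange look-alike of the part that bears round_foot alone.

How it is judged:
By the outcome, as a careful person would: the job done as asked, in the order asked, and still so for the second after the job is handed in, with the robot touching nothing.
It also fails if it takes over 51 s, if anything falls off the work surface, if the arm or the gripper's body presses on something with over 40 N, if the wrist force passes 120 N, or if a joint passes its speed limit or range.

ROBOT

A 6-joint arm with a two-finger parallel gripper is mounted at the origin on the work surface. World frame = base frame: x ahead of the robot, y to its left, z up, the work surface at z = 0. Lengths are in m, angles in rad, forces in N, time in s.
With the tool pointing down it reaches from about 0.4 to 0.825 m from the base axis. Payload 7 kg.
Tool frame: the origin (TCP) lies midway between the tips of the shut fingers; the grasp point (between the pads) lies 19 mm behind it (arm.hold_point_z is the distance from the TCP to the grasp point, in m); z points along the fingers, x is the direction in which the jaws open and shut, and the axes are right-handed (so a half turn about z gives the same grasp; the last joint's range is limited). The gripper opens to 88 mm and grips with 3 to 60 N. Pads are 19 mm wide; open, the fingers measure 130 mm over their backs; the gripper's body (78 mm by 193 mm) begins 47 mm behind the grasp point.
Start: joints at [1.605, 0.359, 0.012, 0, -1.224, -0.288], TCP at [0.169, 0.653, 0.227] pointing down, gripper open.
Joint ranges: [-3.07, 3.07], [-1.43, 2.12], [-1.02, 1.25], [-3.03, 1.67], [-3.05, -0], [-3.03, 3.03]. Speed limits (rad/s): [2.39, 2.39, 3.01, 3.14, 3.14, 3.14].

INTERFACE

Orientations are given as [roll, pitch, yaw] about the fixed x, y, z axes, in that order (R = Rz(yaw) Ry(pitch) Rx(roll)).
In Python, from station import readout, viewer, job, arm gives the robot as it stands.
- The arm moves only by the tool apply_moves, never from a script. Its argument "deltas" is text: rows parted by semicolons, each of 4 numbers parted by spaces: the shift along the tool's x, y, z in cm, then the turn about the tool's z in rad. A call has 1 to 10 rows; each row shifts and turns the commanded pose from where the row before left it, along the tool's axes as they then stand; what a row does not reach is not made up. A row lasts 1/8 s, in which the tool goes at most 62.5 mm and 10.7 degrees, less where a joint would pass 70% of its speed; a pose out of reach is approached as far as the arm can. A call is refused whole if a number of a shift passes 6.25 or a number of a turn 0.188, either way. A call with a gripper value outside its range is refused whole. "gripper" is the closure, from -1 (fully open) to 1 (shut), so that 0 is half open, set as the call begins (left out, the last holds). The fingers move at their own pace and stop on an object; "squeeze" is the grip in N (left out, the last holds). Time passes only in rows, so rows that do not move let the fingers close. It gives the time, the measured TCP pose, the force and the opening at its end, in the units of the state.
- readout.get_state(): the state, without advancing time (a new reading comes with each control period).
- viewer.grab_frame(name): name is "scene" or "top"; returns a dict with "image" (400x640x3 uint8, red, green, blue), "camera_matrix" (3x3 intrinsics, pixels), "cam_to_world" (4x4, takes a point from camera to world coordinates). Camera axes: x right, y up, looking along -z (the intrinsics and any distortion apply to the point x, -y, -z); pixel columns grow to the right and rows downward; lengths in m; the calibration is good to about 2 mm. A picture is of the moment at which its call begins. There is no depth.
- job.job_done(): hands the job in, once; it reports no verdict.
Trained networks look in the newest picture that a camera, given by its name, has taken for a name from the list of things; names that differ only in an ending like _2 or _b are one class to them, and where a whole thing is asked for, a point or a joint stands for the part that bears it (a point fixed in the world has none). Each returns a list of dicts, best first, with "conf" (0 to 1); they miss things now and then, are a little off and sometimes report something else, mostly with a low value. They report only what shows in the picture. A call takes as long as a camera call. They do not tell look-alikes from the thing itself.
- viewer.silhouettes(camera, query): "region" (400x640 bool, what is visible of it) and "extent" ([left, top, width, height] in pixels, round what is visible of it).
The state is a dict: "t": time; "q": joint angles; "qd": joint speeds; "joint_efforts": joint torques, N m; "eef_pos": TCP position; "ee_rot": TCP orientation; "force": force on the tool from outside, world axes, zero at the start; "moment": the same for the moment, N m; "width": finger opening in m.
Only numpy, scipy, OpenCV 4.12 (cv2) and the standard library are available. Lean on these libraries where they do the work, as an engineer would, in place of code of your own. Each camera call takes 0.05 s, during which the arm holds its last target.

## Working session

There is one attempt and no reset: what is moved stays moved. The work goes in short steps, Python scripts to look and compute and a tool call to move; the robot and the scene stay as the last step left them, time stands still between calls to the robot, and variables do not carry over. Pictures are saved under pics/ and viewed, and the job is handed in when it is done.

Besides the shell and the picture viewer there is one more tool, called after "Request:" by a JSON object that holds its "method" and its "body", one argument or row to a line. apply_moves: Moves the arm, as the interface text tells. Its arguments: {"type":"object","properties":{"deltas":{"type":"string"},"gripper":{"type":"number"},"squeeze":{"type":"number"}},"required":["deltas"]}

```bash
mkdir -p pics; ls
cat > h.py <<'E'
import numpy as np, cv2
from station import readout, viewer, job, arm
def grab(n,fn=None):
    f=viewer.grab_frame(n)
    if fn: cv2.imwrite('pics/'+fn,cv2.cvtColor(f['image'],cv2.COLOR_RGB2BGR))
    return f
def p2w(f,u,v,z):
    K=np.array(f['camera_matrix']);T=np.array(f['cam_to_world'])
    d=np.array([(u-K[0,2])/K[0,0],-(v-K[1,2])/K[1,1],-1.]);d=T[:3,:3]@d;o=T[:3,3]
    return o+d*(z-o[2])/d[2]
def w2p(f,p):
    K=np.array(f['camera_matrix']);T=np.array(f['cam_to_world'])
    c=T[:3,:3].T@(np.array(p)-T[:3,3]);return K[0,0]*c[0]/-c[2]+K[0,2],K[1,1]*-c[1]/-c[2]+K[1,2]
E
python3 - <<'E'
from h import *
print(readout.get_state())
print([a for a in dir(arm) if a[0]!='_'], arm.hold_point_z)
for n in('scene','top'):
    f=grab(n,n+'0.png');print(n,{k:np.round(v,4).tolist() for k,v in f.items() if k!='image'})
    for q in('round_foot','square_foot','square_plate','round_plate'):
        for r in viewer.silhouettes(n,q)[:3]:
            ys,xs=np.nonzero(r['region']);print(q,round(r['conf'],2),r['extent'],len(xs),xs.mean().round(1),ys.mean().round(1),p2w(f,xs.mean(),ys.mean(),.003).round(4))
E
```

```text
pics
{'t': 0.0, 'q': array([ 1.60509245e+00,  3.59364135e-01,  1.10384510e-02, -3.62271300e-04,
       -1.22410893e+00, -2.88104734e-01]), 'qd': array([-0.0007175 , -0.00098888,  0.000671  ,  0.00028451, -0.00021631,
       -0.00020565]), 'joint_efforts': array([ 2.03467163e-03, -5.82731438e+01,  2.93045783e+01,  6.99692577e+00,
        6.83535865e-03, -1.56391293e-04]), 'eef_pos': array([0.169384  , 0.65287782, 0.22562634]), 'ee_rot': array([-3.14145363e+00, -1.66753566e-03, -1.82472843e+00]), 'force': array([-0.32577262, -0.25181706, -0.30848507]), 'moment': array([ 0.0050263 ,  0.02683085, -0.00462966]), 'width': 0.08750672633440454}
['Unreachable', 'hold_point_z'] 0.0188
scene {'camera_matrix': [[468.5657, 0.0, 315.2656], [0.0, 468.5657, 203.7337], [0.0, 0.0, 1.0]], 'cam_to_world': [[-0.0965, -0.634, 0.7673, 1.4659], [0.9951, -0.045, 0.0879, 0.0447], [-0.0212, 0.772, 0.6353, 0.8925], [0.0, 0.0, 0.0, 1.0]]}
round_foot 0.89 [317.4, 209.4, 12.2, 61.5] 312 318.5 242.1 [ 0.5544 -0.0537  0.003 ]
round_foot 0.75 [444.0, 158.8, 21.5, 47.1] 355 452.6 182.3 [0.2557 0.3406 0.003 ]
round_foo
[... 797 characters left out ...]
], [0.0, 0.0, 0.0, 1.0]]}
round_foot 0.82 [205.0, 122.8, 42.9, 39.5] 244 227.8 143.0 [0.6796 0.3215 0.003 ]
round_foot 0.72 [407.1, 226.3, 45.7, 45.4] 221 427.7 250.6 [ 0.2566 -0.4373  0.003 ]
round_foot 0.46 [316.0, 146.4, 17.4, 56.2] 233 325.5 172.7 [ 0.5578 -0.057   0.003 ]
square_foot 0.6 [217.8, 221.9, 11.9, 54.4] 270 223.3 251.6 [0.26   0.3335 0.003 ]
square_foot 0.55 [319.7, 148.2, 12.5, 52.0] 126 325.4 172.3 [ 0.5592 -0.0568  0.003 ]
square_foot 0.51 [409.2, 229.8, 41.1, 38.7] 250 426.9 251.1 [ 0.2546 -0.4344  0.003 ]
square_plate 0.7 [335.3, 149.3, 12.2, 10.1] 132 340.0 152.8 [ 0.635  -0.1141  0.003 ]
round_plate 0.59 [289.2, 162.1, 12.6, 12.6] 123 296.0 167.3 [0.5803 0.0564 0.003 ]
```

Run:
```python
import cv2
a=cv2.imread('pics/scene0.png');b=cv2.imread('pics/top0.png')
cv2.imwrite('pics/sc.png',cv2.resize(a[190:300,240:400],None,fx=5,fy=5,interpolation=cv2.INTER_CUBIC))
cv2.imwrite('pics/tc.png',cv2.resize(b[120:220,260:390],None,fx=6,fy=6,interpolation=cv2.INTER_CUBIC))
```

```text
(no output)
```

View pics/scene0.png

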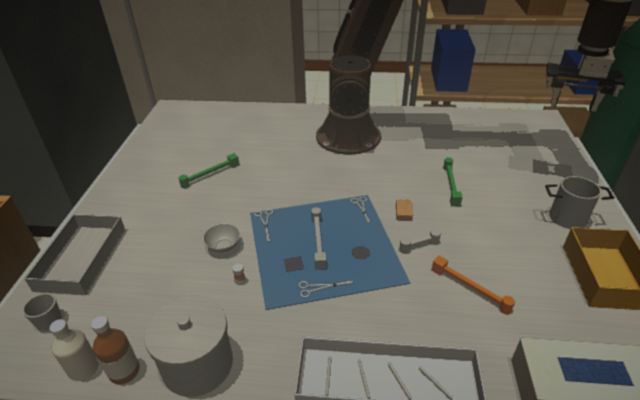

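View pics/top0.png

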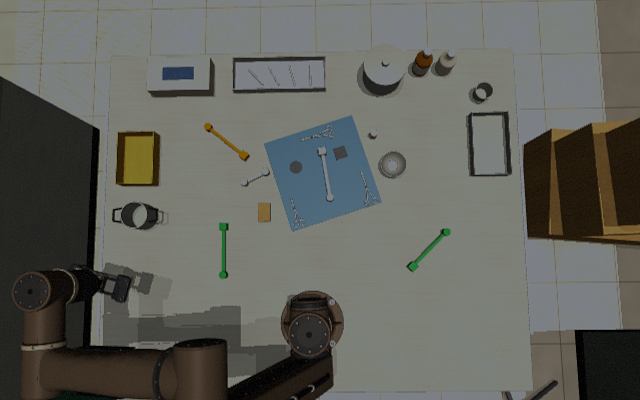

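View pics/sc.png

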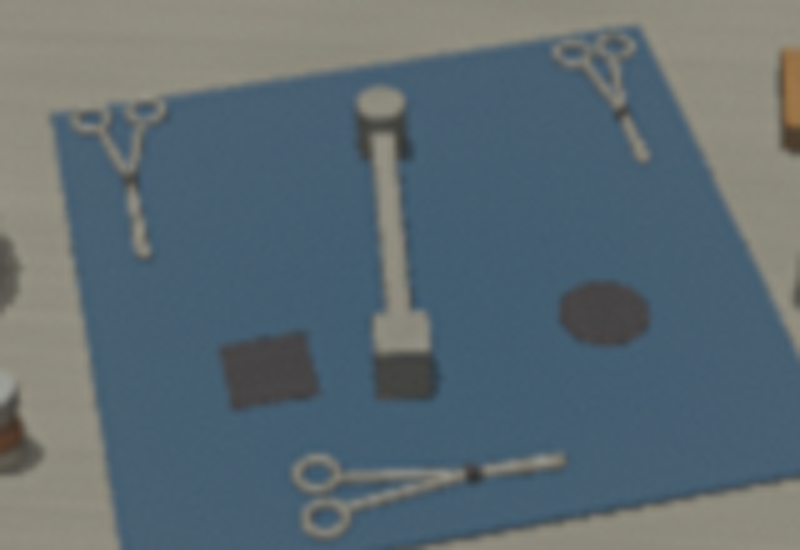

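View pics/tc.png

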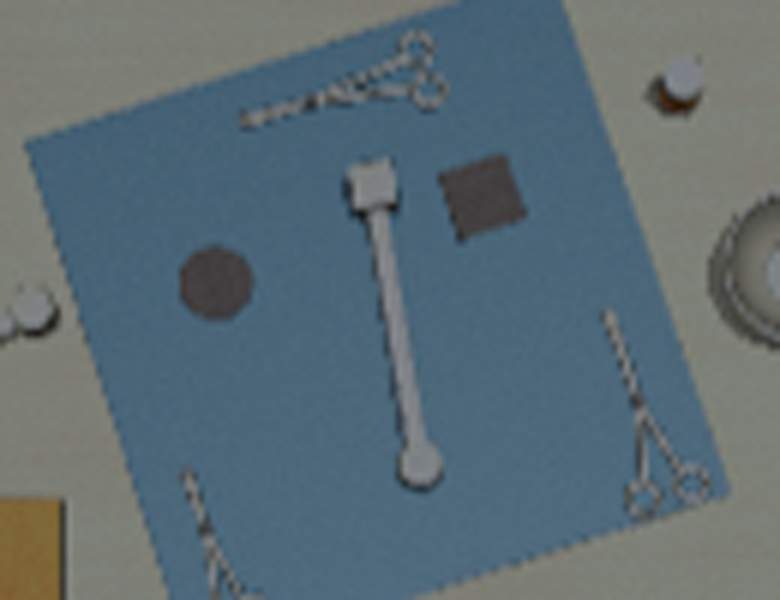

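```bash
cat > fit.py <<'E'
from h import *
from scipy.optimize import minimize
S=8
def softmask(f,poly_list,box):
    x0,y0,x1,y1=box
    m=np.zeros(((y1-y0)*S,(x1-x0)*S),np.uint8)
    for P in poly_list:
        q=np.array([w2p(f,p) for p in P]);q=((q+0.5-[x0,y0])*S-0.5)
        h=cv2.convexHull(np.round(q*16).astype(np.int32));cv2.fillConvexPoly(m,h,255,shift=4)
    return cv2.resize(m,(x1-x0,y1-y0),interpolation=cv2.INTER_AREA)/255.
A=np.linspace(0,2*np.pi,40,endpoint=False)
def disc(x,y,r,z):return [(x+r*np.cos(a),y+r*np.sin(a),z) for a in A]
def sq(x,y,h,z,t,h2=None):
    h2=h if h2 is None else h2
    c,s=np.cos(t),np.sin(t);return [(x+c*a*h-s*b*h2,y+s*a*h+c*b*h2,z) for a,b in((1,1),(-1,1),(-1,-1),(1,-1))]
def bar(x,y,t): # round foot x,y, heading t
    c,s=np.cos(t),np.sin(t)
    X,Y=x+.18*c,y+.18*s;mx,my=x+.09*c,y+.09*s
    return [disc(x,y,.014,.003)+disc(x,y,.014,.039),sq(X,Y,.014,.003,t)+sq(X,Y,.014,.039,t),
      sq(mx,my,.08,.024,t,.006)+sq(mx,my,.08,.012,t,.006)]
def target(f,kind,box):
    im=cv2.cvtColor(f['image'],cv2.COLOR_RGB2BGR).astype(float);x0,y0,x1,y1=box
    c=im[y0:y1,x0:x1];d=c[...,0]-c[...,2] # blue-red: mat high, grey ~0
    mat=np.percentile(d,85 if kind=='bar' else 75)
    return np.clip(1-d/mat,0,1)
def fit(f,kind,p0,poly,box):
    t=target(f,kind,box)
    def cost(p):
        m=softmask(f,poly(p),box);den=(m*m).sum()
        g=min(max((m*t).sum()/den,.5),1.2) if den>0 else 1
        return ((g*m-t)**2).sum()
    best=None
    n=len(p0);sim=np.vstack([p0]+[np.array(p0)+np.eye(n)[i]*(.006 if i<2 else .04) for i in range(n)])
    r=minimize(cost,p0,method='Nelder-Mead',options=dict(initial_simplex=sim,xatol=1e-5,fatol=1e-4,maxiter=400))
    return r.x,r.fun,(t**2).sum()
def boxof(f,pts,m):
    q=np.array([w2p(f,p) for p in pts]);a=np.floor(q.min(0)-m).astype(int);b=np.ceil(q.max(0)+m).astype(int);return a[0],a[1],b[0],b[1]
E
python3 - <<'E'
from fit import *
for n in('scene','top'):
    f=grab(n)
    # initial bar: pixel guesses
    rf,sf={'scene':((316,211),(320.5,257)),'top':((330,197),(322,151))}[n]
    a=p2w(f,*rf,.039);b=p2w(f,*sf,.039);print(n,'guess',a,b,np.linalg.norm(a-b))
    t=np.arctan2(b[1]-a[1],b[0]-a[0])
    bx=boxof(f,[a,b,a*[1,1,0],b*[1,1,0]],8)
    x,c,tt=fit(f,'bar',[a[0],a[1],t],lambda p:bar(*p),bx);print('bar',x.round(4),c,tt,'sq',(x[:2]+.18*np.array([np.cos(x[2]),np.sin(x[2])])).round(4))
    g=p2w(f,*{'scene':(293.5,263.7),'top':(340,152.8)}[n],.003)
    x,c,tt=fit(f,'p',[g[0],g[1],.25],lambda p:[sq(p[0],p[1],.023,.003,p[2])],boxof(f,[g],11 if n=='scene' else 9));s=x;print('sqp',x.round(4),c,tt)
    g=p2w(f,*{'scene':(360.5,252.3),'top':(296,167.3)}[n],.003)
    r,c,tt=fit(f,'p',g[:2],lambda p:[disc(p[0],p[1],.024,.003)],boxof(f,[g],11));print('rp',r.round(4),c,tt,'dist',np.linalg.norm(r-s[:2]))
E
```

```text
scene guess [ 0.46690572 -0.06820497  0.039     ] [ 0.64422297 -0.03984176  0.039     ] 0.179571377591285
bar [ 0.4611 -0.0695  0.1546] 35.56455072906862 507.57975308641977 sq [ 0.6389 -0.0418]
sqp [ 0.6384 -0.1115  0.3034] 2.3240350351118884 213.35588842975204
rp [0.584  0.0601] 1.6112954246630538 170.04390495867767 dist 0.180087819632211
top guess [ 0.45937901 -0.07323525  0.039     ] [ 0.63517514 -0.04504641  0.039     ] 0.17804182736381602
bar [ 0.4612 -0.0713  0.1573] 56.847854713658705 230.55319148936172 sq [ 0.639  -0.0431]
sqp [ 0.6369 -0.1134  0.295 ] 1.0517304612916814 129.4205522861023
rp [0.5825 0.0584] 1.016139825476364 111.36487098234494 dist 0.18020472511807917
```

```bash
cat > plan.py <<'E'
from h import *
def rows(path,start=None,dec=2):
    """path: list of (x,y,z,yaw) ; rounding carried along"""
    s=readout.get_state()
    if start is None: start=(*s['eef_pos'],s['ee_rot'][2])
    p=np.array(start[:3]);w=start[3];out=[]
    for q in path:
        c,sn=np.cos(w),np.sin(w);R=np.array([[c,sn,0],[sn,-c,0],[0,0,-1]])
        d=np.round(R.T@(np.array(q[:3])-p)*100,dec);dw=(q[3]-w+np.pi)%(2*np.pi)-np.pi;t=np.round(-dw,3)
        p=p+R@d/100;w=w-t;out.append(' '.join('%g'%v for v in(*(d+0.),t+0.)))
    for i in range(0,len(out),10):print('; '.join(out[i:i+10]));print()
    print('end',p.round(4),w)
def lin(a,b,n):return [np.array(a)+(np.array(b)-np.array(a))*k/n for k in range(1,n+1)]
E
python3 - <<'E'
from plan import *
s=readout.get_state();a=(*s['eef_pos'],s['ee_rot'][2])
rows(lin(a,(.639,-.0425,.12,-1.415),20))
E
```

```text
2.78 -3.15 0.53 -0.02; 2.84 -3.09 0.54 -0.021; 2.9 -3.02 0.53 -0.02; 2.97 -2.98 0.53 -0.021; 3.03 -2.9 0.53 -0.02; 3.08 -2.85 0.54 -0.021; 3.14 -2.78 0.53 -0.02; 3.2 -2.72 0.53 -0.021; 3.26 -2.65 0.54 -0.02; 3.3 -2.58 0.53 -0.021

3.36 -2.52 0.53 -0.02; 3.41 -2.44 0.53 -0.021; 3.46 -2.38 0.54 -0.02; 3.51 -2.3 0.53 -0.021; 3.56 -2.23 0.53 -0.02; 3.6 -2.16 0.54 -0.021; 3.64 -2.09 0.53 -0.02; 3.69 -2.01 0.53 -0.021; 3.72 -1.93 0.54 -0.02; 3.76 -1.85 0.53 -0.021

end [ 0.639  -0.0425  0.12  ] -1.4145696890642039
```

Request:
{"method": "apply_moves", "body": {
  "deltas": "2.78 -3.15 0.53 -0.02; 2.84 -3.09 0.54 -0.021; 2.9 -3.02 0.53 -0.02; 2.97 -2.98 0.53 -0.021; 3.03 -2.9 0.53 -0.02; 3.08 -2.85 0.54 -0.021; 3.14 -2.78 0.53 -0.02; 3.2 -2.72 0.53 -0.021; 3.26 -2.65 0.54 -0.02; 3.3 -2.58 0.53 -0.021",
  "gripper": -0.2
}}

```text
t: 1.85
eef_pos: [0.4049, 0.3044, 0.1734]
ee_rot: [-3.141, 0.001, -1.619]
force: [1.3, 0.1, 0.5]
width: 0.0525
```

Request:
{"method": "apply_moves", "body": {
  "deltas": "3.36 -2.52 0.53 -0.02; 3.41 -2.44 0.53 -0.021; 3.46 -2.38 0.54 -0.02; 3.51 -2.3 0.53 -0.021; 3.56 -2.23 0.53 -0.02; 3.6 -2.16 0.54 -0.021; 3.64 -2.09 0.53 -0.02; 3.69 -2.01 0.53 -0.021; 3.72 -1.93 0.54 -0.02; 3.76 -1.85 0.53 -0.021"
}}

```text
t: 3.1
eef_pos: [0.6398, -0.0437, 0.1199]
ee_rot: [-3.141, -0.0, -1.414]
force: [0.4, 1.1, -0.4]
width: 0.0525
```

Request:
{"method": "apply_moves", "body": {
  "deltas": "0 0 0 0; 0 0 0 0"
}}

```text
t: 3.35
eef_pos: [0.6387, -0.0426, 0.1198]
ee_rot: [3.141, 0.0, -1.415]
force: [0.1, 0.2, 0.6]
width: 0.0523
```

Run:
```python
from plan import *
s=readout.get_state();print(s['t'],s['eef_pos'],s['ee_rot'],s['q'],s['width'])
a=(*s['eef_pos'],s['ee_rot'][2])
rows(lin(a,(.639,-.0425,.011,-1.415),6))
f=grab('scene','a.png');cv2.imwrite('pics/a.png',cv2.resize(cv2.imread('pics/a.png')[150:300,220:420],None,fx=4,fy=4))
```

```text
3.35 [ 0.63873226 -0.0425863   0.11980178] [ 3.14124469e+00  6.06335478e-05 -1.41547268e+00] [ 2.37661551e-01  3.85164530e-01 -2.06227405e-01 -1.07238465e-04
 -9.79746189e-01  1.48851820e+00] 0.052256965817180014
0 0 1.81 0; 0 -0.01 1.82 0; 0 0 1.81 0; 0 -0.01 1.81 0; 0 0 1.82 0; 0 -0.01 1.81 0

end [ 0.639  -0.0425  0.011 ] -1.4154726813626497
```

View pics/a.png

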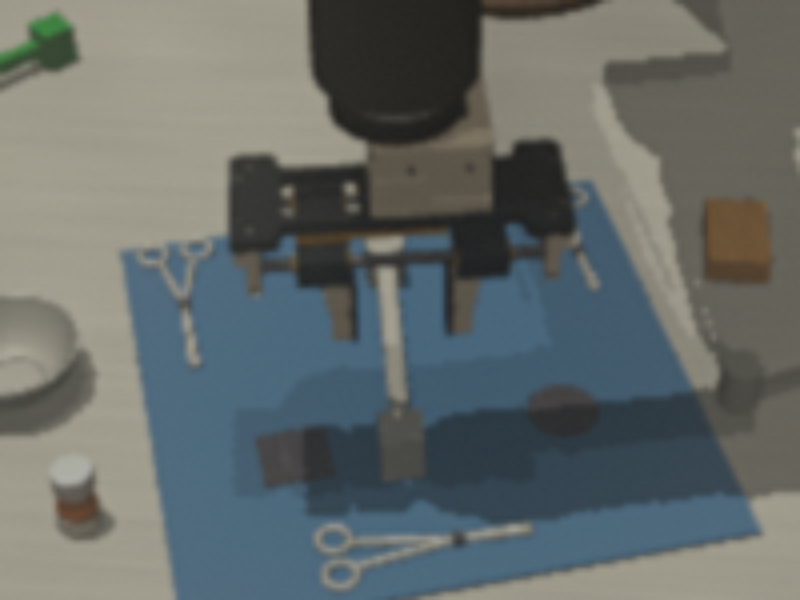

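The open jaws are centred over the square foot (crop pixels about 402,440) and the mat round it is clear. I'll lower and grip.

Request:
{"method": "apply_moves", "body": {
  "deltas": "0 0 1.81 0; 0 -0.01 1.82 0; 0 0 1.81 0; 0 -0.01 1.81 0; 0 0 1.82 0; 0 -0.01 1.81 0; 0 0 0 0; 0 0 0 0"
}}

```text
t: 4.4
eef_pos: [0.6397, -0.0425, 0.0115]
ee_rot: [-3.141, -0.0, -1.414]
force: [0.4, 0.6, 0.0]
width: 0.0527
```

Request:
{"method": "apply_moves", "body": {
  "deltas": "0 0 0 0; 0 0 0 0; 0 0 0 0; 0 0 0 0; 0 0 0 0",
  "gripper": 1,
  "squeeze": 15
}}

```text
t: 5.03
eef_pos: [0.6395, -0.0425, 0.0117]
ee_rot: [-3.141, -0.0, -1.414]
force: [-0.5, 0.0, 5.4]
width: 0.028
```

Run:
```python
from fit import *
s=readout.get_state();print(s['t'],s['eef_pos'],s['ee_rot'],s['width'],s['force'],s['moment'])
for n in ('scene','top'):
    f=grab(n,'b%s.png'%n)
    u=315 if n=='scene' else 260; v=180 if n=='scene' else 110
    im=cv2.imread('pics/b%s.png'%n);cv2.imwrite('pics/b%s.png'%n,cv2.resize(im[150:290,230:420] if n=='scene' else im[110:230,250:400],None,fx=4,fy=4,interpolation=cv2.INTER_CUBIC))
```

```text
5.025 [ 0.63954865 -0.04249274  0.01168027] [-3.14094782e+00 -2.63444062e-04 -1.41422493e+00] 0.02797241707286507 [-0.4735929   0.0265681   5.36157963] [-0.45171658  0.24284535  0.13893401]
```

View pics/bscene.png

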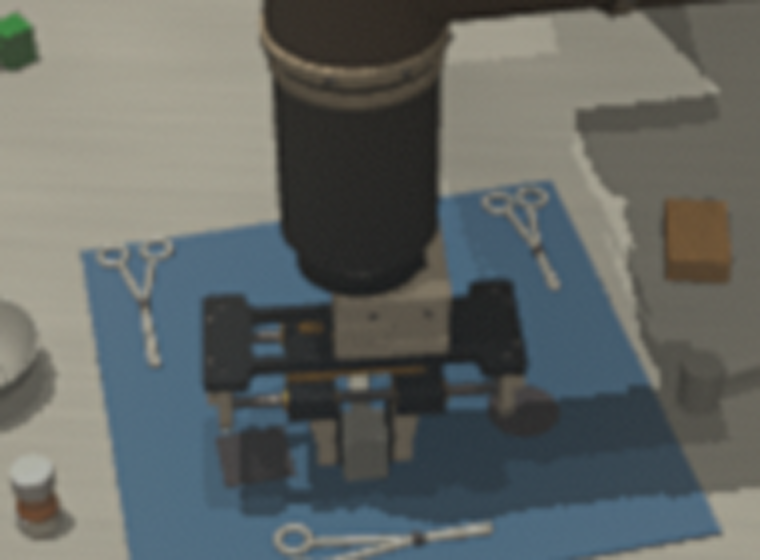

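View pics/btop.png

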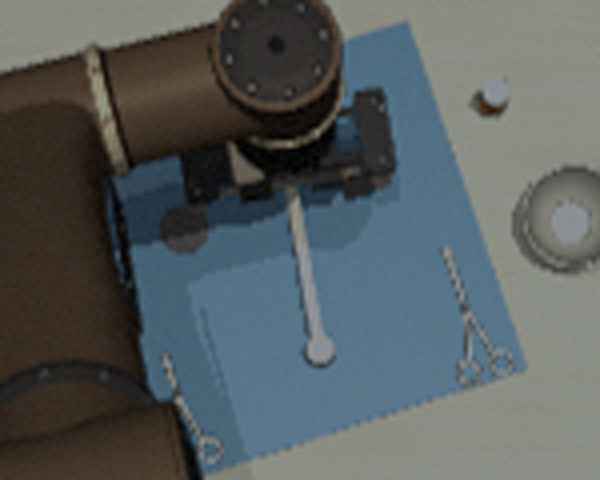

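Request:
{"method": "apply_moves", "body": {
  "deltas": "0 0 -0.05 0; 0 0 0 0; 0 0 0 0"
}}

```text
t: 5.5
eef_pos: [0.6395, -0.0424, 0.0117]
ee_rot: [-3.141, -0.0, -1.415]
force: [1.3, -2.2, 2.5]
width: 0.0279
```

Run:
```python
from plan import *
s=readout.get_state();print(s['t'],s['eef_pos'],s['ee_rot'],s['width'],s['force'],s['moment'])
p=s['eef_pos'];w=s['ee_rot'][2];C=np.array([.4612,-.0704]);d=p[:2]-C;print(np.hypot(*d),np.arctan2(d[1],d[0]),w+np.pi/2)
tot=-.234-(w+np.pi/2);N=14;path=[]
for k in range(1,N+1):
    a=tot*k/N;c,sn=np.cos(a),np.sin(a);q=C+np.array([[c,-sn],[sn,c]])@d;path.append((*q,p[2],w+a))
rows(path)
```

```text
5.5 [ 0.63948841 -0.04243071  0.01169275] [-3.14121329e+00 -1.10321494e-04 -1.41451659e+00] 0.027895709561801065 [ 1.25568322 -2.19399093  2.45371699] [-0.76042335 -0.49466627  0.14131329]
0.18046893862360358 0.1556084210626139 0.15627974120914723
0.5 0.01 0 0.028; 0.51 0 0 0.028; 0.5 0.01 0 0.028; 0.5 0.01 0 0.028; 0.51 0.01 0 0.027; 0.5 0 0 0.028; 0.5 0.01 0 0.028; 0.5 0.01 0 0.028; 0.51 0.01 0 0.028; 0.5 0 0 0.028

0.5 0.01 0 0.028; 0.51 0.01 0 0.028; 0.5 0 0 0.027; 0.5 0.01 0 0.028

end [ 0.6368 -0.1123  0.0117] -1.8045165855857495
```

Request:
{"method": "apply_moves", "body": {
  "deltas": "0.5 0.01 0 0.028; 0.51 0 0 0.028; 0.5 0.01 0 0.028; 0.5 0.01 0 0.028; 0.51 0.01 0 0.027; 0.5 0 0 0.028; 0.5 0.01 0 0.028; 0.5 0.01 0 0.028; 0.51 0.01 0 0.028; 0.5 0 0 0.028"
}}

```text
t: 6.75
eef_pos: [0.6401, -0.0929, 0.0117]
ee_rot: [-3.141, 0.0, -1.695]
force: [0.1, 3.4, 4.0]
width: 0.0277
```

Run:
```python
from h import *
s=readout.get_state();print(s['t'],s['eef_pos'],s['ee_rot'],s['width'],s['force'],s['moment'])
for n in ('scene','top'):
    f=grab(n,'c%s.png'%n)
    im=cv2.imread('pics/c%s.png'%n);cv2.imwrite('pics/c%s.png'%n,cv2.resize(im[150:290,230:420] if n=='scene' else im[110:230,250:400],None,fx=4,fy=4,interpolation=cv2.INTER_CUBIC))
```

```text
6.75 [ 0.64008413 -0.09287208  0.01169452] [-3.14148194e+00  2.67779761e-05 -1.69544564e+00] 0.02772241402405122 [0.07986183 3.41620246 4.02700394] [ 1.12402434 -0.19061918  0.00620396]
```

View pics/ctop.png

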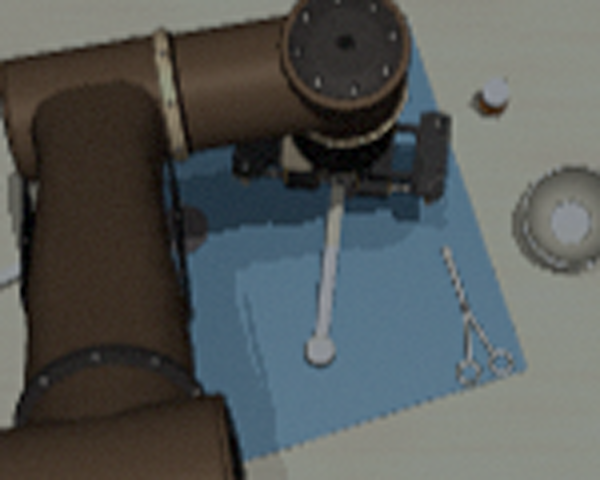

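The round foot has stayed at (319,350) in the crop, so I'll finish the arc.

Request:
{"method": "apply_moves", "body": {
  "deltas": "0.5 0.01 0 0.028; 0.51 0.01 0 0.028; 0.5 0 0 0.027; 0.5 0.01 0 0.028; 0 0 0 0; 0 0 0 0; 0 0 0 0"
}}

```text
t: 7.72
eef_pos: [0.6364, -0.1128, 0.0117]
ee_rot: [3.141, -0.001, -1.805]
force: [0.3, -3.5, 3.1]
width: 0.0278
```

Run:
```python
from fit import *
s=readout.get_state();print(s['t'],s['eef_pos'],s['ee_rot'],s['width'],s['force'],s['moment'])
for n in ('scene','top'):
    f=grab(n,'d%s.png'%n)
    im=cv2.imread('pics/d%s.png'%n);cv2.imwrite('pics/d%s.png'%n,cv2.resize(im[150:290,230:420] if n=='scene' else im[110:230,250:400],None,fx=4,fy=4,interpolation=cv2.INTER_CUBIC))
    if n=='top':
        t=-.234;g=np.array([.4612,-.0713]);
        P=lambda p:[disc(p[0],p[1],.014,.003)+disc(p[0],p[1],.014,.039),sq(p[0]+.05*np.cos(p[2]),p[1]+.05*np.sin(p[2]),.04,.024,p[2],.006)]
        q=p2w(f,0,0,0)
        print(fit(f,'bar',[*g,t],P,boxof(f,[(*g,.02)],12)))
```

```text
7.725 [ 0.63636795 -0.11279854  0.01169781] [ 3.14141563e+00 -5.19439815e-04 -1.80459203e+00] 0.02775416658539164 [ 0.27310129 -3.53058913  3.12079965] [-1.04933585 -0.30952526 -0.17548419]
(array([ 0.46012282, -0.07122657, -0.24311678]), np.float64(1.5944452009190733), np.float64(57.0832))
```

View pics/dscene.png

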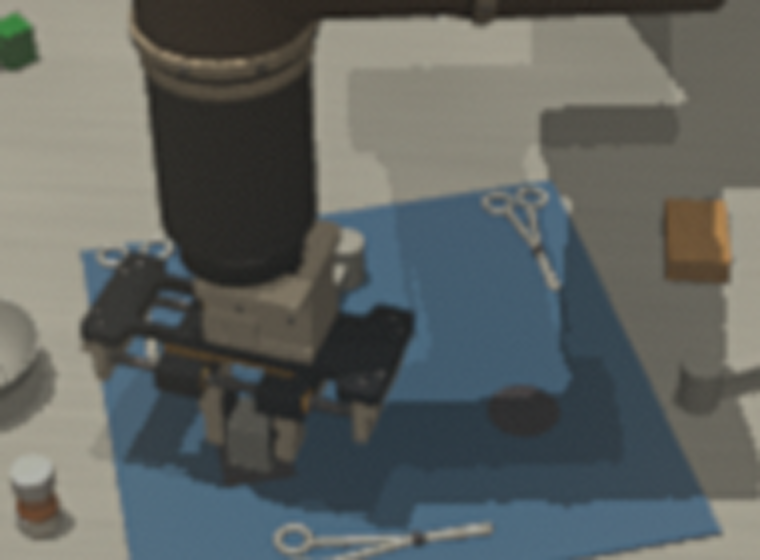

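View pics/dtop.png

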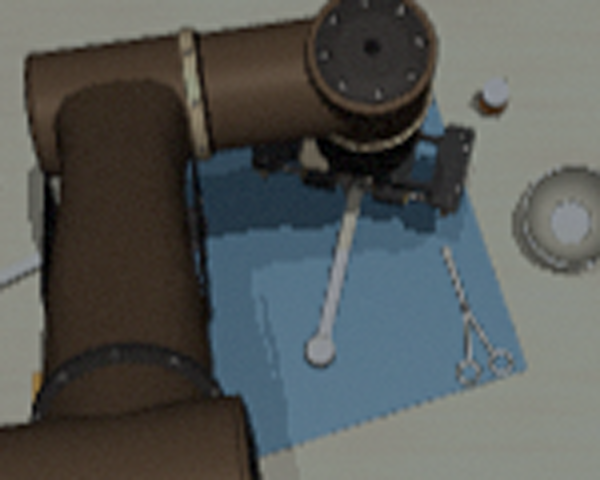

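Request:
{"method": "apply_moves", "body": {
  "deltas": "0 0 0 0; 0 0 0 0; 0 0 0 0; 0 0 -1.5 0; 0 0 -3 0; 0 0 -3 0; 0 0 -3 0; 0 0 0 0",
  "gripper": -0.2
}}

```text
t: 8.82
eef_pos: [0.6385, -0.1123, 0.1209]
ee_rot: [-3.136, 0.002, -1.804]
force: [1.0, -0.3, 0.2]
width: 0.053
```

Run:
```python
from plan import *
s=readout.get_state();a=(*s['eef_pos'],s['ee_rot'][2]);print(s['t'],a,s['force'])
rows(lin(a,(.46,-.0705,.14,-1.805),6))
```

```text
8.825 (np.float64(0.6384973075331255), np.float64(-0.11225312569658476), np.float64(0.1208611785060299), np.float64(-1.804054047637623)) [ 1.00309278 -0.28857309  0.16222837]
0.01 3.06 -0.32 0; 0.01 3.05 -0.32 0; 0.01 3.06 -0.32 0; 0.01 3.05 -0.32 0.001; 0.02 3.06 -0.31 0; 0.01 3.05 -0.32 0

end [ 0.46   -0.0705  0.14  ] -1.805054047637623
```

Request:
{"method": "apply_moves", "body": {
  "deltas": "0.01 3.06 -0.32 0; 0.01 3.05 -0.32 0; 0.01 3.06 -0.32 0; 0.01 3.05 -0.32 0.001; 0.02 3.06 -0.31 0; 0.01 3.05 -0.32 0; 0 0 0 0; 0 0 0 0"
}}

```text
t: 9.82
eef_pos: [0.4585, -0.0704, 0.1362]
ee_rot: [-3.141, 0.0, -1.805]
force: [0.2, -0.4, 0.7]
width: 0.0525
```

Run:
```python
from fit import *
s=readout.get_state();print(s['t'],s['eef_pos'],s['ee_rot'],s['q'])
for n in ('scene','top'):
    f=grab(n,'e%s.png'%n)
    im=cv2.imread('pics/e%s.png'%n);cv2.imwrite('pics/e%s.png'%n,cv2.resize(im[150:290,230:420] if n=='scene' else im[110:230,250:400],None,fx=4,fy=4,interpolation=cv2.INTER_CUBIC))
    print(n,w2p(f,(.6377,-.1125,.003)),w2p(f,(.6377,-.1125,.039)))
```

```text
9.825 [ 0.45854518 -0.07037293  0.13617849] [-3.14064083e+00  3.42983868e-04 -1.80508897e+00] [ 2.74092247e-01  9.20387987e-02 -5.66391687e-01  2.07139886e-04
 -9.11367446e-01  1.06228445e+00]
scene (np.float64(292.99018831010267), np.float64(263.3622291394586)) (np.float64(292.26286070054675), np.float64(253.57698534389928))
top (np.float64(339.6229877051166), np.float64(152.06796320559857)) (np.float64(339.8049499232188), np.float64(150.09504742242538))
```

View pics/escene.png

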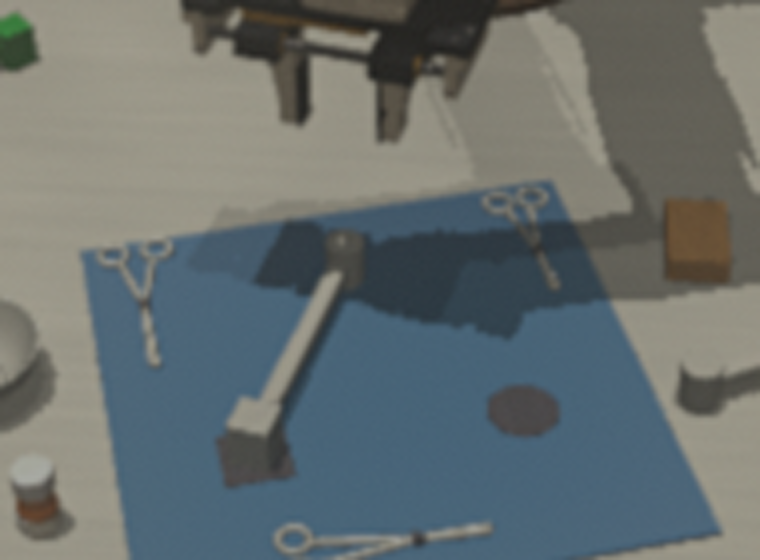

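View pics/etop.png

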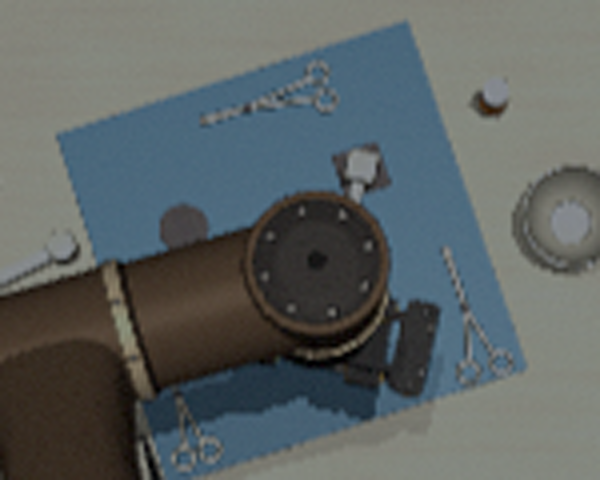

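```bash
cat > sqt.py <<'E'
from fit import *
import sys
def run(t0,s0,bright=None):
    for n in('scene','top'):
        f=grab(n)
        g=p2w(f,*w2p(f,(*s0,.039)),.039)
        def P(p):
            c,s=np.cos(p[2]),np.sin(p[2])
            return [sq(p[0],p[1],.014,.039,p[2]),sq(p[0]-.034*c,p[1]-.034*s,.020,.024,p[2],.006)]
        w=10 if n=='scene' else 7
        x0,y0,x1,y1=boxof(f,[(*s0,.039)],w)
        r=f['image'][y0:y1,x0:x1,0].astype(float);lo,hi=np.percentile(r,30),np.percentile(r,97);t=np.clip((r-lo)/(hi-lo),0,1)
        def cost(p):
            m=softmask(f,P(p),(x0,y0,x1,y1));return ((m-t)**2).sum()
        p0=[*s0,t0];sim=np.vstack([p0]+[np.array(p0)+np.eye(3)[i]*(.005 if i<2 else .04) for i in range(3)])
        q=minimize(cost,p0,method='Nelder-Mead',options=dict(initial_simplex=sim,xatol=1e-5,fatol=1e-4));print(n,q.x.round(4),q.fun,(t*t).sum())
if __name__=='__main__':
    run(float(sys.argv[1]),(float(sys.argv[2]),float(sys.argv[3])))
E
python3 sqt.py -.234 .637 -.1125
```

```text
scene [ 0.6363 -0.111  -0.2022] 4.815868248215866 103.23980933596317
top [ 0.6347 -0.1132 -0.2338] 2.6605179214627848 46.34929951502506
```

The square foot stands on its plate, about 2 mm short of centre along the bar, and both cameras agree on that. The round foot is in place. I'll grip the round foot, take up the 2 mm along the bar, then swing.

Run:
```python
from plan import *
s=readout.get_state();a=(*s['eef_pos'],s['ee_rot'][2]);print(s['t'],a)
rows(lin(a,(.4605,-.0705,.0118,-1.805),7))
```

```text
10.025 (np.float64(0.45844978458573565), np.float64(-0.07057284566434002), np.float64(0.13548250116179733), np.float64(-1.805950754696779))
-0.01 -0.03 1.77 0; -0.01 -0.03 1.76 0; 0 -0.02 1.77 0; -0.01 -0.03 1.77 -0.001; -0.01 -0.03 1.76 0; -0.01 -0.03 1.77 0; 0 -0.03 1.77 0

end [ 0.4605 -0.0706  0.0118] -1.8049507546967791
```

Request:
{"method": "apply_moves", "body": {
  "deltas": "-0.01 -0.03 1.77 0; -0.01 -0.03 1.76 0; 0 -0.02 1.77 0; -0.01 -0.03 1.77 -0.001; 0 0 0 0; 0 0 0 0; 0 0 0 0"
}}

```text
t: 10.9
eef_pos: [0.4597, -0.0704, 0.0657]
ee_rot: [-3.14, 0.0, -1.805]
force: [0.8, 0.1, 0.2]
width: 0.0523
```

Run:
```python
from plan import *
s=readout.get_state();a=(*s['eef_pos'],s['ee_rot'][2]);print(s['t'],a,s['qd'])
rows(lin(a,(.4605,-.0705,.0118,-1.805),4))
```

```text
10.9 (np.float64(0.4597406789642751), np.float64(-0.07038470228603522), np.float64(0.06574101680727625), np.float64(-1.8045361826093687)) [ 0.00112979 -0.00533794 -0.00364407 -0.00256594  0.00388518 -0.00014555]
0 -0.02 1.35 0; 0 -0.02 1.35 0; 0 -0.02 1.35 0; -0.01 -0.02 1.34 0

end [ 0.4605 -0.0705  0.0118] -1.8045361826093687
```

Request:
{"method": "apply_moves", "body": {
  "deltas": "0 -0.02 1.35 0; 0 -0.02 1.35 0; 0 -0.02 1.35 0; -0.01 -0.02 1.34 0; 0 0 0 0; 0 0 0 0"
}}

```text
t: 11.65
eef_pos: [0.4601, -0.0705, 0.0111]
ee_rot: [3.141, -0.0, -1.804]
force: [-0.6, -0.5, 0.9]
width: 0.0525
```

Request:
{"method": "apply_moves", "body": {
  "deltas": "0 0 0 0; 0 0 0 0; 0 0 0 0; 0 0 0 0; 0 0 0 0",
  "gripper": 1,
  "squeeze": 20
}}

```text
t: 12.28
eef_pos: [0.46, -0.0705, 0.0114]
ee_rot: [-3.141, 0.0, -1.805]
force: [-0.9, 0.0, 5.6]
width: 0.0275
```

```bash
python3 sqt.py -.234 .637 -.1125;python3 - <<'E'
from plan import *
s=readout.get_state();print(s['t'],s['eef_pos'],s['ee_rot'],s['width'],s['force'],s['moment'])
E
```

```text
scene [ 0.6362 -0.1108 -0.2005] 4.711558294886582 102.583125
top [ 0.6345 -0.113  -0.2166] 2.8203382736611524 46.53672869412341
12.375 [ 0.4600391  -0.07055235  0.01140039] [-3.14139172e+00  6.87830540e-06 -1.80446408e+00] 0.027283205497653805 [-1.39563326  0.99785711  5.60933426] [-0.04108114  0.46731859  0.0096444 ]
```

Request:
{"method": "apply_moves", "body": {
  "deltas": "0 -0.12 -0.02 0; 0 -0.12 0 0; 0 0 0 0; 0 0 0 0"
}}

```text
t: 12.88
eef_pos: [0.4606, -0.0712, 0.0114]
ee_rot: [3.139, -0.001, -1.805]
force: [-7.0, 4.0, 11.6]
width: 0.0275
```

```bash
python3 sqt.py -.234 .637 -.1125;python3 - <<'E'
from plan import *
s=readout.get_state();print(s['t'],s['eef_pos'],s['ee_rot'],s['width'],s['force'],s['moment'])
E
```

```text
scene [ 0.6369 -0.1113 -0.2046] 5.9534531189926945 104.1390625
top [ 0.6354 -0.1133 -0.207 ] 2.9908331243015787 45.71531579191313
12.975 [ 0.46062023 -0.07118033  0.01139849] [ 3.13908739e+00 -8.21477785e-04 -1.80485011e+00] 0.02769748280067997 [-6.93727675  2.93218362 11.02685827] [1.12224708 2.43326666 0.01591917]
```

Request:
{"method": "apply_moves", "body": {
  "deltas": "0 -0.08 -0.05 0; 0 -0.07 -0.03 0; 0 0 0 0; 0 0 0 0"
}}

```text
t: 13.48
eef_pos: [0.4636, -0.0715, 0.012]
ee_rot: [3.141, -0.0, -1.805]
force: [-1.2, 0.5, -2.9]
width: 0.0274
```

```bash
python3 sqt.py -.234 .637 -.1125;python3 - <<'E'
from plan import *
s=readout.get_state();print(s['t'],s['eef_pos'],s['ee_rot'],s['width'],s['force'],s['moment'])
E
```

```text
scene [ 0.6397 -0.1119 -0.2047] 8.720763047866207 108.2121875
top [ 0.6384 -0.1142 -0.2089] 2.8278251216981865 48.55397279124666
13.575 [ 0.46364452 -0.07147569  0.01202649] [ 3.14131227e+00 -1.16396863e-04 -1.80472728e+00] 0.027404965525341822 [-0.5794961  -0.00434205 -1.55963092] [0.01095677 0.43138382 0.01418276]
```

Run:
```python
from plan import *
s=readout.get_state();p=s['eef_pos'];w=s['ee_rot'][2]
C0=np.array([.6387,-.1132]);C1=np.array([.6376,-.1126]);d=p[:2]-C0;print(np.hypot(*d),np.arctan2(d[1],d[0]))
tot=1.8767-np.arctan2(d[1],d[0]);N=30;path=[]
for k in range(1,N+1):
    a=tot*k/N;c,sn=np.cos(a),np.sin(a);q=C0+(C1-C0)*min(1,k/20)+np.array([[c,-sn],[sn,c]])@d;path.append((*q,p[2],w+a))
rows(path)
for k in(9,19,29):print(path[k])
```

```text
0.1799592736287123 2.9076092742895057
-0.62 0 0 0.034; -0.62 -0.01 0 0.035; -0.62 0 0 0.034; -0.62 -0.01 0 0.034; -0.62 0 0 0.035; -0.62 -0.01 0 0.034; -0.62 0 0 0.035; -0.61 -0.01 0 0.034; -0.62 0 0 0.034; -0.62 -0.01 0 0.035

-0.62 0 0 0.034; -0.62 0 0 0.034; -0.61 -0.01 0 0.035; -0.62 0 0 0.034; -0.62 -0.01 0 0.034; -0.61 0 0 0.035; -0.62 -0.01 0 0.034; -0.62 0 0 0.035; -0.61 -0.01 0 0.034; -0.62 0 0 0.034

-0.62 -0.01 0 0.035; -0.61 -0.01 0 0.034; -0.62 -0.01 0 0.034; -0.62 -0.01 0 0.035; -0.62 -0.01 0 0.034; -0.62 -0.01 0 0.034; -0.62 -0.02 0 0.035; -0.62 -0.01 0 0.034; -0.61 -0.01 0 0.035; -0.62 -0.01 0 0.034

end [0.5834 0.059  0.012 ] -2.835727283715805
(np.float64(0.48738647606529945), np.float64(-0.01463657844464851), np.float64(0.012026489563867405), np.float64(-2.1483637084789753))
(np.float64(0.5287569923184894), np.float64(0.030712734409111014), np.float64(0.012026489563867405), np.float64(-2.492000133242144))
(np.float64(0.5834043616370679), np.float64(0.05900469966585423), np.float64(0.012026489563867405), np.float64(-2.8356365580053122))
```

Request:
{"method": "apply_moves", "body": {
  "deltas": "-0.62 0 0 0.034; -0.62 -0.01 0 0.035; -0.62 0 0 0.034; -0.62 -0.01 0 0.034; -0.62 0 0 0.035; -0.62 -0.01 0 0.034; -0.62 0 0 0.035; -0.61 -0.01 0 0.034; -0.62 0 0 0.034; -0.62 -0.01 0 0.035"
}}

```text
t: 14.82
eef_pos: [0.4885, -0.0141, 0.0124]
ee_rot: [-3.14, 0.001, -2.149]
force: [0.3, 1.2, -2.4]
width: 0.0278
```

```bash
python3 sqt.py -.577 .638 -.1125;python3 - <<'E'
from plan import *
s=readout.get_state();print(s['t'],s['eef_pos'],s['ee_rot'],s['width'],s['force'],s['moment'])
f=grab('scene','g.png');im=cv2.imread('pics/g.png');cv2.imwrite('pics/g.png',cv2.resize(im[150:290,230:420],None,fx=4,fy=4,interpolation=cv2.INTER_CUBIC))
E
```

```text
scene [ 0.6411 -0.1114 -0.5134] 2.7015047466950577 91.66239316239317
top [ 0.6395 -0.1129 -0.5702] 2.2270861020375987 52.43340019940196
14.925 [ 0.48858235 -0.01402993  0.01232373] [-3.14058978e+00  1.02407771e-03 -2.14815052e+00] 0.027362714215491725 [-0.04153048  0.77384719 -2.46930804] [ 0.09017345 -0.22102917  0.08202455]
```

View pics/g.png

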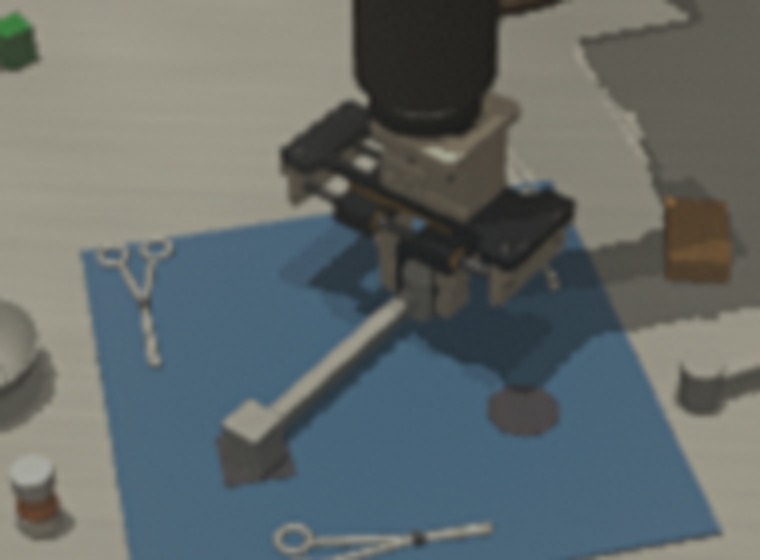

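Run:
```python
from plan import *
s=readout.get_state();p=s['eef_pos'];w=s['ee_rot'][2]
C0=np.array([.6398,-.1122]);C1=C0+[-.0022,.0013];C2=np.array([.6374,-.1125]);d=p[:2]-C0;h=w+1.5*np.pi-2*np.pi
a0=np.arctan2(d[1],d[0]);print(np.hypot(*d),a0)
tot=-2.8357-w;N=20;path=[]
for k in range(1,N+1):
    a=tot*k/N;c,sn=np.cos(a),np.sin(a);C=C0+(C1-C0)*min(1,k/6)+(C2-C1)*max(0,(k-6)/14);q=C+np.array([[c,-sn],[sn,c]])@d;path.append((*q,p[2],w+a))
rows(path)
```

```text
0.1804940345981383 2.5681884720447097
-0.62 0.03 0 0.034; -0.62 0.04 0 0.035; -0.61 0.03 0 0.034; -0.62 0.03 0 0.035; -0.61 0.04 0 0.034; -0.61 0.03 0 0.035; -0.62 -0.02 0 0.034; -0.61 -0.01 0 0.034; -0.61 -0.02 0 0.035; -0.61 -0.01 0 0.034

-0.62 -0.02 0 0.035; -0.61 -0.02 0 0.034; -0.61 -0.02 0 0.034; -0.62 -0.01 0 0.035; -0.61 -0.02 0 0.034; -0.62 -0.02 0 0.035; -0.61 -0.02 0 0.034; -0.62 -0.02 0 0.035; -0.61 -0.02 0 0.034; -0.62 -0.02 0 0.034

end [0.5825 0.0594 0.0123] -2.835290790613034
```

Request:
{"method": "apply_moves", "body": {
  "deltas": "-0.62 0.03 0 0.034; -0.62 0.04 0 0.035; -0.61 0.03 0 0.034; -0.62 0.03 0 0.035; -0.61 0.04 0 0.034; -0.61 0.03 0 0.035; 0 0 0 0"
}}

```text
t: 15.85
eef_pos: [0.5089, 0.0157, 0.0122]
ee_rot: [-3.141, 0.0, -2.354]
force: [0.5, 0.2, -1.5]
width: 0.0276
```

```bash
python3 sqt.py -.783 .638 -.1125;python3 - <<'E'
from plan import *
s=readout.get_state();print(s['t'],s['eef_pos'],s['ee_rot'],s['width'],s['force'],s['moment'])
h=s['ee_rot'][2]+np.pi/2;print(s['eef_pos'][:2]+.18*np.array([np.cos(h),np.sin(h)]))
E
```

```text
scene [ 0.6378 -0.1113 -0.6887] 2.8798183238534767 85.90306040698606
top [ 0.636  -0.1124 -0.7657] 2.6688211354014815 52.3646869121204
15.95 [0.50854657 0.01544612 0.01213304] [-3.14154446e+00  3.75878334e-05 -2.35434020e+00] 0.027745056998857216 [ 0.59046241  0.10755904 -3.15477456] [ 0.14631714 -0.25060992  0.18096703]
[ 0.63606158 -0.11159687]
```

Run:
```python
from plan import *
s=readout.get_state();p=s['eef_pos'];w=s['ee_rot'][2]
C0=np.array([.6366,-.1119]);C1=C0+[.0006,-.0006];d=p[:2]-C0
tot=-2.8357-w;N=14;path=[]
for k in range(1,N+1):
    a=tot*k/N;c,sn=np.cos(a),np.sin(a);C=C0+(C1-C0)*min(1,k/6);q=C+np.array([[c,-sn],[sn,c]])@d;path.append((*q,p[2],w+a))
rows(path)
```

```text
-0.62 -0.02 0 0.034; -0.62 -0.03 0 0.035; -0.62 -0.02 0 0.034; -0.63 -0.03 0 0.035; -0.62 -0.02 0 0.034; -0.62 -0.02 0 0.034; -0.62 -0.02 0 0.035; -0.62 0 0 0.034; -0.62 -0.01 0 0.034; -0.63 -0.02 0 0.035

-0.62 -0.01 0 0.034; -0.62 -0.01 0 0.035; -0.62 -0.01 0 0.034; -0.62 -0.01 0 0.034

end [0.5827 0.0596 0.0121] -2.8353402040143907
```

Request:
{"method": "apply_moves", "body": {
  "deltas": "-0.62 -0.02 0 0.034; -0.62 -0.03 0 0.035; -0.62 -0.02 0 0.034; -0.63 -0.03 0 0.035; -0.62 -0.02 0 0.034; -0.62 -0.02 0 0.034; -0.62 -0.02 0 0.035; -0.62 0 0 0.034; 0 0 0 0"
}}

```text
t: 17.08
eef_pos: [0.549, 0.0452, 0.0121]
ee_rot: [-3.142, -0.0, -2.631]
force: [-0.2, 0.3, -3.3]
width: 0.0281
```

```bash
python3 sqt.py -1.05 .638 -.1125;python3 - <<'E'
from plan import *
s=readout.get_state();print(s['t'],s['eef_pos'],s['ee_rot'],s['width'],s['force'],s['moment'])
h=s['ee_rot'][2]+np.pi/2;print(s['eef_pos'][:2]+.18*np.array([np.cos(h),np.sin(h)]))
E
```

```text
scene [ 0.6379 -0.112  -0.9465] 3.2139055291234135 84.20703125
top [ 0.6361 -0.1131 -1.0517] 3.7569716877029045 55.04340190927965
17.175 [0.54848557 0.04492979 0.01203956] [ 3.14154337e+00 -2.67241856e-04 -2.63033838e+00] 0.027412748323055618 [ 1.0124464   0.22750626 -2.66802509] [ 0.19543933 -0.28453185  0.2264168 ]
[ 0.63655444 -0.11205388]
```

Run:
```python
from plan import *
s=readout.get_state();p=s['eef_pos'];w=s['ee_rot'][2]
C0=np.array([.6368,-.1125]);d=p[:2]-C0
tot=-2.8357-w;N=6;path=[]
for k in range(1,N+1):
    a=tot*k/N;c,sn=np.cos(a),np.sin(a);q=C0+np.array([[c,-sn],[sn,c]])@d;path.append((*q,p[2],w+a))
rows(path)
```

```text
-0.62 -0.01 0 0.034; -0.62 -0.01 0 0.034; -0.61 -0.01 0 0.035; -0.62 -0.01 0 0.034; -0.62 -0.01 0 0.034; -0.62 -0.01 0 0.034

end [0.5825 0.0597 0.012 ] -2.835338381432995
```

Request:
{"method": "apply_moves", "body": {
  "deltas": "-0.62 -0.01 0 0.034; -0.62 -0.01 0 0.034; -0.61 -0.01 0 0.035; -0.62 -0.01 0 0.034; -0.62 -0.01 0 0.034; -0.62 -0.01 0 0.034; 0 0 0 0; 0 0 0 0"
}}

```text
t: 18.18
eef_pos: [0.5824, 0.0597, 0.0121]
ee_rot: [3.142, -0.0, -2.835]
force: [1.1, 0.8, -2.8]
width: 0.0276
```

```bash
python3 sqt.py -1.26 .638 -.1125;python3 - <<'E'
from plan import *
s=readout.get_state();print(s['t'],s['eef_pos'],s['ee_rot'],s['width'],s['force'],s['moment'])
h=s['ee_rot'][2]+np.pi/2;print(s['eef_pos'][:2]+.18*np.array([np.cos(h),np.sin(h)]))
f=grab('scene','i.png');im=cv2.imread('pics/i.png');cv2.imwrite('pics/i.png',cv2.resize(im[150:290,230:420],None,fx=4,fy=4,interpolation=cv2.INTER_CUBIC))
E
```

```text
scene [ 0.6377 -0.1121 -1.1464] 3.8078053595811476 83.62629276541514
top [ 0.6361 -0.1137 -1.2529] 3.7096503522695867 54.089748916629134
18.275 [0.58243666 0.05966796 0.01219138] [-3.14157584e+00 -6.95411040e-05 -2.83532712e+00] 0.027658225805957788 [ 0.65019862  0.83250566 -2.6610394 ] [ 0.22851348 -0.36907434  0.19592605]
[ 0.63670667 -0.11195594]
```

View pics/i.png

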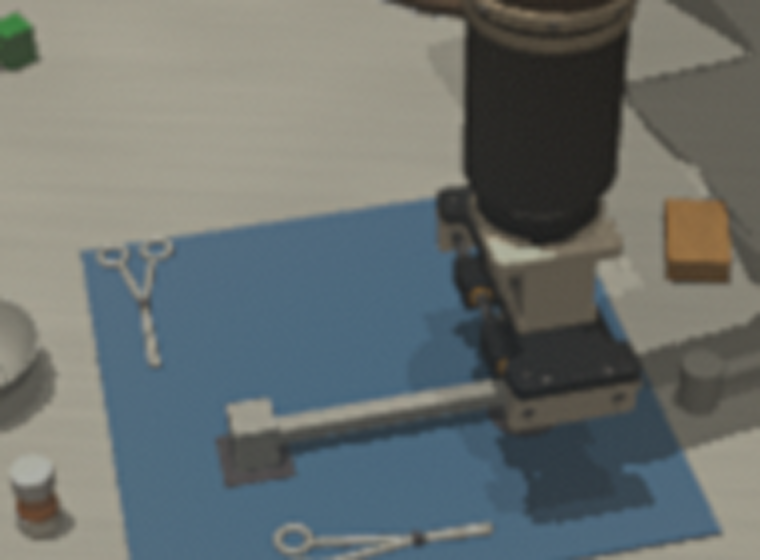

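The square foot is within 1 mm of its plate centre and the round foot is on its plate. I'll lower a touch to unload, release, and retreat upward.

Request:
{"method": "apply_moves", "body": {
  "deltas": "0 0 0.04 0; 0 0 0 0; 0 0 0 0"
}}

```text
t: 18.7
eef_pos: [0.5826, 0.0598, 0.0118]
ee_rot: [3.142, -0.0, -2.836]
force: [0.2, 0.3, -2.1]
width: 0.0276
```

Request:
{"method": "apply_moves", "body": {
  "deltas": "0 0 0 0; 0 0 0 0; 0 0 0 0; 0 0 -1.5 0; 0 0 -3 0; 0 0 -4 0; 0 0 -4 0; 0 0 -4 0; 0 0 0 0",
  "gripper": -0.2
}}

```text
t: 19.82
eef_pos: [0.5847, 0.0603, 0.1818]
ee_rot: [3.142, 0.008, -2.835]
force: [-0.0, 0.5, -0.5]
width: 0.0526
```

Run:
```python
from plan import *
s=readout.get_state();a=(*s['eef_pos'],s['ee_rot'][2]);print(s['t'],a)
rows(lin(a,(.42,.30,.22,-2.8),7))
```

```text
19.825 (np.float64(0.5846749375870148), np.float64(0.06031000909005516), np.float64(0.18181512311268808), np.float64(-2.835038997849909))
1.21 3.97 -0.55 -0.005; 1.19 3.98 -0.54 -0.005; 1.17 3.99 -0.55 -0.005; 1.15 3.99 -0.54 -0.005; 1.13 4 -0.55 -0.005; 1.11 4 -0.54 -0.005; 1.09 4.01 -0.55 -0.005

end [0.42 0.3  0.22] -2.8000389978499096
```

Request:
{"method": "apply_moves", "body": {
  "deltas": "1.21 3.97 -0.55 -0.005; 1.19 3.98 -0.54 -0.005; 1.17 3.99 -0.55 -0.005; 1.15 3.99 -0.54 -0.005; 1.13 4 -0.55 -0.005; 1.11 4 -0.54 -0.005; 1.09 4.01 -0.55 -0.005; 0 0 0 0; 0 0 0 0"
}}

```text
t: 20.95
eef_pos: [0.4178, 0.2993, 0.215]
ee_rot: [-3.141, -0.0, -2.8]
force: [-0.2, -1.1, -0.2]
width: 0.0524
```

```bash
python3 sqt.py -1.26 .638 -.1125
python3 - <<'E'
from fit import *
for n in('scene','top'):
    f=grab(n,'j%s.png'%n)
    s0=(.5833,.0593);t0=-1.265
    def P(p):
        c,s=np.cos(p[2]),np.sin(p[2])
        return [disc(p[0],p[1],.014,.039),sq(p[0]+.034*c,p[1]+.034*s,.020,.024,p[2],.006)]
    w=10 if n=='scene' else 7
    x0,y0,x1,y1=boxof(f,[(*s0,.039)],w)
    r=f['image'][y0:y1,x0:x1,0].astype(float);lo,hi=np.percentile(r,30),np.percentile(r,97);t=np.clip((r-lo)/(hi-lo),0,1)
    cost=lambda p:((softmask(f,P(p),(x0,y0,x1,y1))-t)**2).sum()
    p0=[*s0,t0];sim=np.vstack([p0]+[np.array(p0)+np.eye(3)[i]*(.005 if i<2 else .04) for i in range(3)])
    q=minimize(cost,p0,method='Nelder-Mead',options=dict(initial_simplex=sim));print('round',n,q.x.round(4),q.fun)
    im=cv2.imread('pics/j%s.png'%n);cv2.imwrite('pics/j%s.png'%n,cv2.resize(im[150:290,230:420] if n=='scene' else im[110:230,250:400],None,fx=4,fy=4,interpolation=cv2.INTER_CUBIC))
E
```

```text
scene [ 0.6374 -0.1121 -1.1495] 3.8503414305812487 84.28254847645428
top [ 0.6364 -0.1136 -1.2461] 3.8254865360411077 54.27115496113443
round scene [ 0.5828  0.0593 -1.4353] 2.840390088086725
round top [ 0.5808  0.0569 -1.2371] 2.238989334527143
```

View pics/jscene.png

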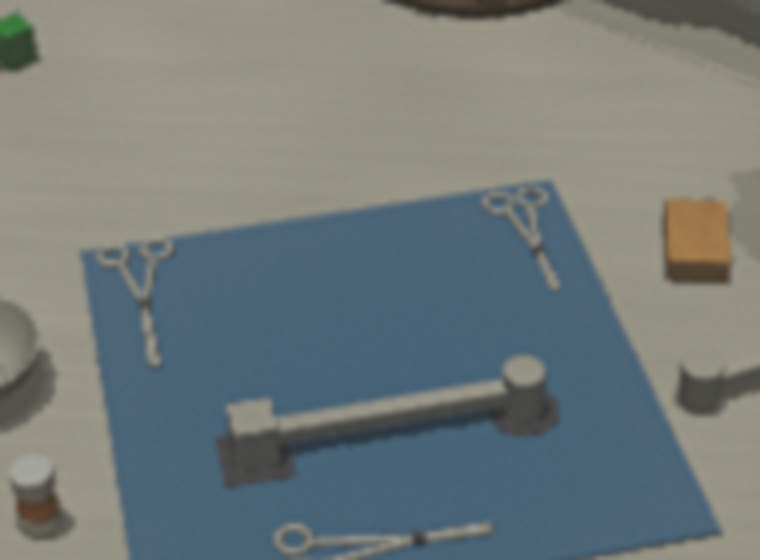

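View pics/jtop.png

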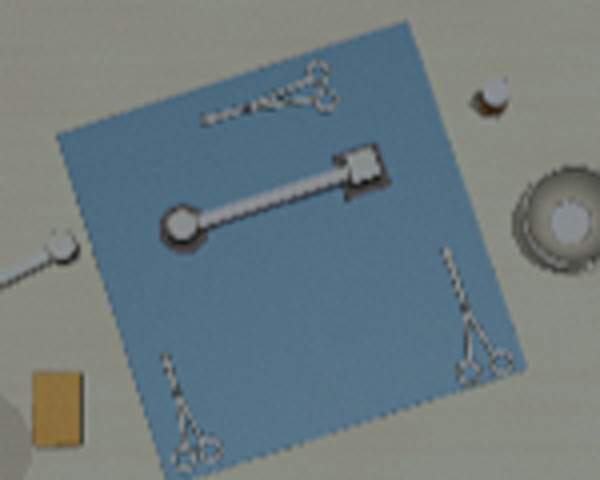

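Both feet sit about 1–2 mm from their plate centres, the bar is flat, and the arm is clear.

```bash
python3 -c "
from h import *
print(job.job_done())"
```

```text
the job is handed in; nothing more can be done
None
```

The long steel bar is parked on both plates and I handed the job in at about 21 s of the 51 s allowed. I gripped the square foot and swung it about 0.39 rad onto the square plate. Then I gripped the round foot and swung it about 1.03 rad onto the round plate.

**Final check:** in both cameras, with the arm clear, the bar stands flat with each foot on its plate.

| Foot | Error from plate centre, scene camera | Error from plate centre, top camera |
|---|---|---|
| Square | about 1.2 mm | about 0.5 mm |
| Round | about 1.4 mm | about 2.3 mm |

**First swing:** the round foot moved by at most about 1 mm.

**Not perfectly clean:**
- The square foot first landed about 2 mm short along the bar. I took that up by pushing from the round foot before the second swing; it slipped about 3 mm in jerks.
- The square foot drifted to about 2.6 mm off centre early in the second swing, and I corrected that on the way. It stayed on its plate throughout.

**Forces and clearance:** force readings between moves stayed under about 12 N. Both feet were kept on or within a fraction of a millimetre of the mat. I did not move any other object.

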